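Gauge the plate gap of a cell clamp with a taper blade

ROBOT

A 7-joint arm with a two-finger parallel gripper is mounted at the origin on the work surface. World frame = base frame: x ahead of the robot, y to its left, z up, the work surface at z = 0. Lengths are in m, angles in degrees, forces in N, time in s.
With the tool pointing down it reaches from about 0.425 to 0.875 m from the base axis. Payload 4.7 kg.
Tool frame: the origin (TCP) lies midway between the tips of the shut fingers; the grasp point (between the pads) lies 19 mm behind it; z points along the fingers, y is the line along which they close (so a half turn about z gives the same grasp; the last joint's range is limited). The gripper opens to 87 mm and grips with 3 to 60 N. Pads are 19 mm wide; open, the fingers measure 117 mm over their backs; the gripper's body (75 mm by 190 mm) begins 51 mm behind the grasp point.
Start: joints at [67.901, 18.392, -4.016, 83.108, 1.295, 78.541, -3.26], TCP at [0.253, -0.599, 0.223] pointing down, gripper open.
Joint ranges: [-163.93, 163.93], [-17.29, 119.83], [-79.2, 71.16], [3.27, 140.29], [-89.18, 269.18], [5.43, 117.66], [-154.24, 154.24]. Speed limits (degrees/s): [147.25, 147.25, 180, 180, 180, 180, 180].

INTERFACE

Orientations are given as [roll, pitch, yaw] about the fixed x, y, z axes, in that order (R = Rz(yaw) Ry(pitch) Rx(roll)).
In Python, from cell import env, viewer, boxes_of, masks_of gives the robot as it stands. The module is installed in compiled form; this text tells all that it offers.
- The arm moves only by the tool apply_moves, never from a script. Its argument "moves" is a list of rows, each a list of 7 numbers: the shift along the tool's x, y, z scaled (see below), then the turn, a rotation vector about the tool's x, y, z scaled (see below), then the opening, from 0 (shut) to 1 (fully open). A call has 1 to 20 rows; each row is the pose to reach, as a shift and turn from the pose commanded when the call began, along the tool's axes at that moment; what a row does not reach only later rows make up. The controller multiplies each number of a shift by 0.2 m and each number of a turn by 1.5 rad. A row lasts 1/10 s, in which the tool goes at most 50 mm and 8.59 degrees, less where a joint would pass 70% of its speed; a pose out of reach is approached as far as the arm can. A call with a number of a shift or a turn outside -1 to 1 is refused whole. A call with a gripper value outside its range is refused whole. The fingers move at their own pace and stop on an object; "grip_force" is the grip in N (left out, the last holds). Time passes only in rows, so rows that repeat a pose let the fingers close. It gives the time, the measured TCP pose, the force, the opening and the grip force at its end, in the units of the state.
- env.get_obs(): the state, without advancing time (a new reading comes with each control period).
- viewer.read_camera(name): name is "scene" or "top" or "wrist"; returns the picture (400x640x3 uint8, red, green, blue); there is no depth.
- viewer.get_calibration(name): a dict with "fov_y" (degrees; the focal length in pixels is half the picture's height over the tangent of half this angle, whatever the lens; pixels are square), "cx", "cy" (the principal point, pixels), "k1" (the pictures are not rectified: a ray, as slopes to the right and down, at radius r is drawn at 1 + k1 r^2 times it, then the intrinsics apply), "position" and "orientation" of the camera in the world. Camera axes: x right, y up, looking along -z (the intrinsics and any distortion apply to the point x, -y, -z); pixel columns grow to the right and rows downward; lengths in m; the calibration is good to about 2 mm. A picture is of the moment at which its call begins: read the wrist's pose just before it. get_calibration takes no time and is no camera call; for the wrist camera it gives the pose at the moment of the call.
- env.sign_off(): hands the job in; it is judged then, once.
Trained networks look in the newest picture that a camera, given by its name, has taken for a name from the list of things; names that differ only in an ending like _2 or _b are one class to them, and where a whole thing is asked for, a point or a joint stands for the part that bears it (a point fixed in the world has none). Each returns a list of dicts, best first, with "conf" (0 to 1); they miss things now and then, are a little off and sometimes report something else, mostly with a low value. They report only what shows in the picture. A call takes as long as a camera call. They do not tell look-alikes from the thing itself.
- boxes_of(camera, target): "location" ([column, row] in pixels, amid what is visible of it).
- masks_of(camera, target): "pixels" (400x640 bool, what is visible of it) and "location" ([column, row] in pixels, amid what is visible of it).
The state is a dict: "time_s": time; "qpos": joint angles; "joint_velocities": joint speeds; "effort": joint torques, N m; "tool_pos": TCP position; "tool_rot": TCP orientation; "force": force on the tool from outside, world axes, zero at the start; "wrist_torque": the same for the moment, N m; "grip_width": finger opening in m; "grasp_force": force on a finger pad.
Only numpy, scipy, OpenCV 4.12 (cv2) and the standard library are available. Lean on these libraries where they do the work, as an engineer would, in place of code of your own. Each camera call takes 0.05 s, during which the arm holds its last target. There are 200 camera calls.

TASK

Take the dust cap off the cell clamp and set it down, not drop it, flat in the open drawer. Then draw the taper gauge from its stand and slide its blade straight down between the clamp's two upright plates until it drags snugly, the sprung plate just giving way but not jammed wide. Finish while still holding the gauge by its handle at that depth, and leave the bottle, the beaker and the jar where they stand.

Things in the scene. Friction and masses are not known exactly. Their poses are not given: they have to be found in the camera images.
- clamp: Clamp fixed to the bench: grey base 90 (x) x 110 (y) x 20 mm, two aluminium end posts (8 mm thick, 50 mm in y, at x = -28 and +28 mm) rising to 104 mm above the bench. Between the posts two upright steel plates (40 mm long in x, 10 mm thick) face each other across a gap that runs along x. Origin: centre of the base's underside, on the bench; z up. Yaw up to 0.4 rad.
- throat (a point): Middle of the gap between the plates (within 1 mm across it), 92 mm above the bench, at the top of their parallel faces; axes as the clamp's. Above it a flared mouth 8 mm high, 13 to 15 mm wide; below it the gap, 67 mm deep, set to 3.0-4.6 mm, differently each time. The pair of plates floats together 6 mm either way along y (at 0.3 N; stays put) and centres itself on the blade.
- set_plate: The plate on the -y side of the gap, 10 mm thick, clamped on the floating pair and not yielding. Origin on the floor of the clamp (20 mm above the bench) below the middle of the gap, axes as the clamp's.
- spring_plate (a joint): How far the sprung plate (on the +y side of the gap) is pushed back along +y, in m: 0 at rest, stop at 0.006. It yields at about 1.4 N and stiffens by 4.5 N per mm. Snug is pushed back 0.4 to 1.8 mm: pushing the gauge down then takes about 4 to 12 N (7 N is well in the middle), and it stays wedged. Over 3.2 mm is jammed.
- cap: Loose grey dust cap, 60 g: plate 66 (x) x 46 (y) x 5 mm with a square knob 20 x 20 mm, 30 mm tall on its middle (top 35 mm above the underside). Lies on the clamp's two end posts, underside 104 mm above the bench, across the gap. Origin: centre of the underside; z up, x along the 66 mm side and along the clamp's x.
- stand: White stand block 60 (x) x 50 (y) x 85 mm fixed on the bench, with an upright slot 22 (x) x 13 (y) mm right through, in which the gauge hangs. Origin: centre of the underside.
- gauge: Taper gauge, about 80 g, hung in the stand. Black handle 34 (x) x 18 (y) x 45 mm tall; under it a steel blade 75 mm long, 16 mm wide (x), its thickness (y) tapering evenly from 8.25 to 2 mm at the tip. Origin: middle of the handle's underside, 85 mm above the bench at the start; z up. Same either way round. Drag begins 12 to 31 mm below the throat; snug is 5 to 25 mm deeper.
- gauge_tip (a point): Middle of the blade's tip, 75 mm below the gauge's origin; axes as the gauge's.
- drawer_o (a point): Open drawer of a small drawer unit (200 x 200 x 85 mm high): centre of the underside of its floor, 16 mm above the bench; floor 6 mm thick. z up; pulled out along -x. Inside: x -77 to +77, y -79 to +79 mm; walls rise 47 mm above this point. The unit's top covers the inner end: open from above is x from -77 mm to (drawer joint - 83 mm). A bar handle stands 40 mm out in front.
- cab_drawer0 (a joint): How far the drawer is pulled out, m (0 shut, 0.1336 stop); starts between 0.115 and 0.13; slides easily at about 1 N.
- reagent: Bystander: amber bottle, 60 mm across, 130 mm tall; origin under its centre. Leave alone.
- beaker: Bystander: glass beaker, 68 mm across, 75 mm tall; origin under its centre. Leave alone.
- jar: Bystander: white jar, 48 mm across, 60 mm tall; origin under its centre. Leave alone.
Mind the look-alikes: they are no part of the job. There is more than one size of the gauge; the one meant has the size given above. What is shaped like the cap but red is not meant.

How it is judged (in metres and radians):
On the way, in this order (a step that is already met when the one before it is completed fails the run):
1. the cap is lowered into the drawer, still held, to within 20 mm of its floor (x of cap in the frame of drawer_o between -0.06 and 0.06 m and y of cap in the frame of drawer_o between -0.06 and 0.06 m and z of cap in the frame of drawer_o between 0 and 0.026 m and contact force between the fingers and cap above 0.5 N), for 0.02 s.
2. the cap lies flat in the drawer, let go (x of cap in the frame of drawer_o between -0.06 and 0.06 m and y of cap in the frame of drawer_o between -0.06 and 0.06 m and z of cap in the frame of drawer_o between 0 and 0.012 m and angle between cap's own z axis and vertical below 0.15 rad and contact force between the fingers and cap below 0.1 N), for 0.2 s.
3. the held blade is snug between the plates (value of joint spring_plate between 0.0004 and 0.0018 m and contact force between gauge and set_plate above 1.5 N and z of gauge_tip in the frame of throat below -0.008 m and horizontal distance between gauge_tip and throat below 0.012 m and angle between gauge's own z axis and vertical below 0.12 rad and contact force between the fingers and gauge above 2 N), for 0.3 s.
At the end, for the whole second after the job is handed in: Cap flat (0.15 rad), at rest on the drawer floor, let go; blade upright (0.12 rad) between the plates, tip 8 mm or more below the throat, within 12 mm of its middle, over 1.5 N on the set plate, sprung plate back 0.4 to 1.8 mm; fingers hold the handle (over 2 N), gauge still (all of step 2 and all of step 3 and linear speed of cap below 0.03 m/s and linear speed of gauge below 0.02 m/s); the arm keeps its last pose, push and grip.
It fails at once if the blade is jammed in: sprung plate pushed back more than 3.2 mm (value of joint spring_plate above 0.0032 m).
It fails at once if the bottle, the beaker or the jar is pushed away by more than 30 mm or tipped (distance of any of reagent, beaker, jar from where it was at the start of the episode above 0.03 m or angle between any of reagent, beaker, jar's own z axis and vertical above 0.5 rad).
It also fails if it takes over 58 s, if anything falls off the work surface, if the arm or the gripper's body presses on something with over 40 N, if the wrist force passes 120 N, or if a joint passes its speed limit or range.

## Working session

There is one attempt and no reset: what is moved stays moved. The work goes in short steps, Python scripts to look and compute and a tool call to move; the robot and the scene stay as the last step left them, time stands still between calls to the robot, and variables do not carry over. Pictures are saved under pics/ and viewed, at most 10 in all, crops included, and the job is handed in when it is done.

Besides the shell and the picture viewer there is one more tool, called after ">>>" as a command line: name --pt "numbers of a row" for each row, then --argument value for the rest. apply_moves: Moves the arm, as the interface text tells. Shifts and turns lie within -1 to 1; 1 stands for 0.2 m of shift or 1.5 rad of turn. Its arguments: {"type":"object","properties":{"moves":{"type":"array","items":{"type":"array","items":{"type":"number","minimum":-1,"maximum":1}}},"grip_force":{"type":"number"}},"required":["moves"]}

```bash
mkdir -p pics; ls; cat > h.py <<'E'
import numpy as np, cv2
from scipy.spatial.transform import Rotation as R
from cell import env, viewer, boxes_of, masks_of
def cal(n):
    c=viewer.get_calibration(n); return c
def rot(o):
    o=np.array(o,float)
    if o.shape==(3,3): return o
    if o.size==4: return R.from_quat(o).as_matrix()
    return R.from_euler('xyz',o,degrees=True).as_matrix()
def f(c): return 200/np.tan(np.radians(c['fov_y'])/2)
def ray(c,px):
    d=(np.atleast_2d(px)-[c['cx'],c['cy']])/f(c); u=d.copy()
    for _ in range(20): u=d/(1+c['k1']*(u**2).sum(1,keepdims=True))
    v=np.c_[u[:,0],-u[:,1],-np.ones(len(u))]
    return v@rot(c['orientation']).T
def at_z(c,px,z):
    v=ray(c,px); p=np.array(c['position']); return p+v*((z-p[2])/v[:,2:])
def proj(c,P):
    q=(np.atleast_2d(P)-c['position'])@rot(c['orientation'])
    u=np.c_[q[:,0]/-q[:,2],-q[:,1]/-q[:,2]]
    u=u*(1+c['k1']*(u**2).sum(1,keepdims=True)); return u*f(c)+[c['cx'],c['cy']]
def move_to(pos,rpy=None):
    "shift/turn numbers for a world target from the measured pose"
    o=env.get_obs(); T=rot(o['tool_rot']); s=T.T@(np.array(pos)-o['tool_pos'])/0.2
    t=np.zeros(3) if rpy is None else R.from_matrix(T.T@rot(rpy)).as_rotvec()/1.5
    return np.round(s,3),np.round(t,3)
E
python3 - <<'E'
from h import *
print(env.get_obs())
for n in ['scene','top','wrist']:
    im=viewer.read_camera(n); cv2.imwrite(f'pics/{n}0.png',im[:,:,::-1]); c=cal(n); print(n,c)
    if n!='wrist' or 1:
        for t in ['clamp','cap','stand','gauge','drawer_o','reagent','beaker','jar']:
            print(t,[(np.round(b['location']).tolist(),round(b['conf'],2)) for b in boxes_of(n,t)])
a=[cv2.imread(f'pics/{n}0.png') for n in('scene','top')]
E
```

```text
pics
{'time_s': 0.0, 'qpos': array([67.90077499, 18.44015457, -4.01718331, 83.17552715,  1.29605898,
       78.53949271, -3.26110696]), 'joint_velocities': array([-0.02516826,  0.09999086,  0.09705093,  0.04234351,  0.04990382,
        0.02954687,  0.01274335]), 'effort': array([-4.13809948e-04, -4.91282952e+01, -4.04176796e-01, -3.12528491e+01,
       -6.38306653e-02,  4.34051862e-02,  1.54695485e-04]), 'tool_pos': array([ 0.2527535 , -0.59824608,  0.22144385]), 'tool_rot': array([-1.79890135e+02,  6.22237549e-03,  2.29096665e+01]), 'force': array([-0.78035244, -0.16387787,  0.68461899]), 'wrist_torque': array([-0.03044369, -0.02654254, -0.03830989]), 'grasp_force': 0.0, 'grip_width': 0.08694716334932116}
scene {'fov_y': 50.728586031281424, 'cx': 314.1971683384622, 'cy': 195.76319956128876, 'k1': -0.032746005191071584, 'position': array([ 0.97110868, -0.27081123,  0.87198745]), 'orientation': array([30.77534771, -0.46750116, 63.51495682])}
clamp [([304.0, 205.0], 0.83)]
cap [([298.0, 187.0], 0.8), ([357.0, 191.0], 0.68), ([206.0, 205.0], 0.42)]
stand [([217.0, 223.0], 0.61)]
gauge [
[... 452 characters left out ...]
86414])}
clamp [([317.0, 210.0], 0.59)]
cap [([273.0, 199.0], 0.96), ([330.0, 208.0], 0.7)]
stand [([403.0, 222.0], 0.69), ([292.0, 125.0], 0.51)]
gauge [([380.0, 266.0], 0.7), ([172.0, 220.0], 0.69), ([387.0, 131.0], 0.61), ([415.0, 222.0], 0.6)]
drawer_o [([174.0, 224.0], 0.66)]
reagent [([386.0, 132.0], 0.88)]
beaker [([291.0, 123.0], 0.59)]
jar [([434.0, 176.0], 0.77)]
wrist {'fov_y': 70.82525244201312, 'cx': 321.76672520899314, 'cy': 196.45531571862284, 'k1': -0.033924070141844564, 'position': array([ 0.31457095, -0.57380252,  0.38466392]), 'orientation': array([-1.42723515e+01,  4.14087419e-03, -6.70108468e+01])}
clamp []
cap []
stand []
gauge []
drawer_o []
reagent []
beaker []
jar []
```

View pics/top0.png

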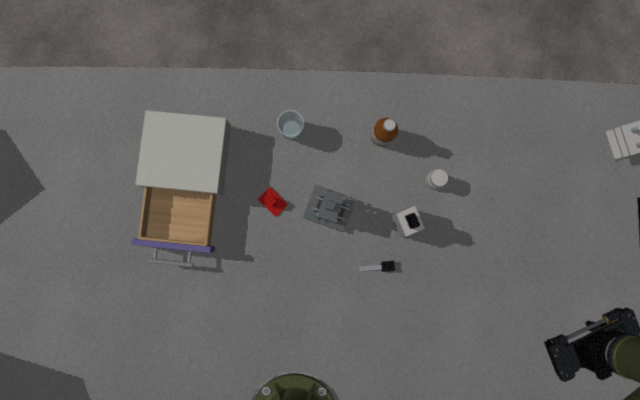

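View pics/scene0.png

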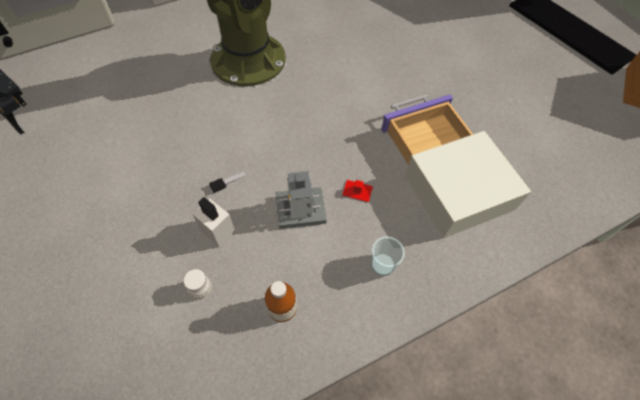

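The top view shows the clamp with the grey cap at (330,208), a red cap-like piece at (273,201), the stand with the gauge at (410,221) and a loose gauge at (380,266). The drawer is at (178,215). Next I'll measure these and confirm in an enlarged crop.

```bash
python3 - <<'E'
from h import *
im=cv2.imread('pics/top0.png')
a=cv2.resize(im[175:285,255:435],None,fx=4.4,fy=4.4,interpolation=cv2.INTER_CUBIC); cv2.imwrite('pics/crop1.png',a)
viewer.read_camera('top');viewer.read_camera('scene');ct=cal('top');cs=cal('scene')
for n,c in(('top',ct),('scene',cs)):
  for t,z in(('cap',.11),('gauge',.11),('drawer_o',.05),('clamp',.05)):
    for m in masks_of(n,t):
        p=np.argwhere(m['pixels'])[:,::-1]
        (x,y),(w,h),an=cv2.minAreaRect(p.astype(np.float32))
        print(n,t,round(m['conf'],2),len(p),np.round([x,y,w,h,an],1),np.round(at_z(c,[x,y],z)[0],3))
print('drawer floor corners', np.round(at_z(ct,[[147,188],[215,192],[141,242],[211,245]],.063),3))
E
```

```text
top cap 0.86 535 [330.6 205.5  19.9  27.8  18.4] [ 0.531 -0.08   0.11 ]
top cap 0.61 440 [272.5 201.   24.7  17.7  45. ] [0.539 0.057 0.11 ]
top gauge 0.82 221 [377. 266.  10.  32.  90.] [ 0.391 -0.191  0.11 ]
top gauge 0.72 177 [411.7 220.4  15.7  11.6  63.4] [ 0.5   -0.273  0.11 ]
top drawer_o 0.93 4680 [175.3 227.   81.5  76.3   5.8] [0.474 0.3   0.05 ]
top drawer_o 0.63 593 [289.5 124.5  29.   25.   90. ] [0.737 0.024 0.05 ]
top clamp 0.81 992 [329.1 208.1  43.8  35.9  20.6] [ 0.529 -0.079  0.05 ]
scene cap 0.8 467 [358.2 189.1  26.9  19.   18.4] [0.594 0.028 0.11 ]
scene gauge 0.66 284 [208.3 207.8  24.   13.4  45. ] [ 0.497 -0.272  0.11 ]
scene gauge 0.65 268 [227.5 180.8  11.1  36.4  69.4] [ 0.452 -0.213  0.11 ]
scene drawer_o 0.9 3499 [423.  122.7  57.7  80.   67.9] [0.465 0.298 0.05 ]
scene clamp 0.85 1555 [299.8 200.7  50.2  48.   82.9] [ 0.533 -0.081  0.05 ]
scene clamp 0.29 598 [299.9 184.9  27.   22.6  81.9] [ 0.495 -0.063  0.05 ]
drawer floor corners [[0.568 0.371 0.063]
 [0.562 0.202 0.063]
 [0.436 0.379 0.063]
 [0.432 0.207 0.063]]
```

View pics/crop1.png

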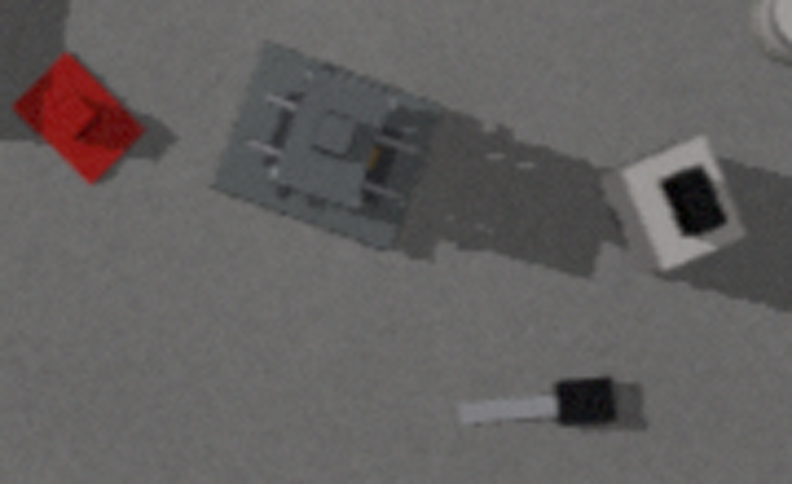

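Targets, all in the top picture:
- **Cap:** the grey one on the clamp at (331,205), not the red one at (273,201).
- **Gauge:** the one hung in the stand at (411,220). The lying one at (377,266) is only about 93 mm long overall, against 120 mm, so it is the smaller look-alike.

The crop confirms both. I'll move over the clamp.

>>> apply_moves --pt "0.2 -0.16 -0.1 0 0 0 1" --pt "0.4 -0.32 -0.15 0 0 0 1" --pt "0.6 -0.48 -0.2 0 0 0 1" --pt "0.8 -0.64 -0.25 0 0 0 1" --pt "0.95 -0.77 -0.25 0 0 0 1"

```text
time_s: 2.35
tool_pos: [0.3688, -0.3825, 0.274]
tool_rot: [179.8, -0.0, 22.9]
force: [-0.4, 0.2, 0.3]
grip_width: 0.087
grasp_force: 0.0
```

>>> apply_moves --pt "0.2 -0.16 0 0 0 0 1" --pt "0.4 -0.32 0 0 0 0 1" --pt "0.6 -0.48 0 0 0 -0.1 1" --pt "0.8 -0.64 0 0 0 -0.2 1" --pt "0.95 -0.77 0 0 0 -0.3 1" --pt "0.95 -0.77 0 0 0 -0.4 1" --pt "0.95 -0.77 0 0 0 -0.5 1" --pt "0.95 -0.77 0 0 0 -0.6 1" --pt "0.95 -0.77 0 0 0 -0.7 1" --pt "0.95 -0.77 0 0 0 -0.8 1" --pt "0.95 -0.77 0 0 0 -0.8 1"

```text
time_s: 3.45
tool_pos: [0.4827, -0.168, 0.2726]
tool_rot: [180.0, 0.0, 91.7]
force: [-0.0, 0.7, 0.6]
grip_width: 0.0873
grasp_force: 0.0
```

```bash
python3 - <<'E'
from h import *
o=env.get_obs(); print(o['time_s'],o['tool_pos'],o['tool_rot'],o['qpos'])
print(move_to([.53,-.08,.26],[180,0,160]))
E
```

```text
3.45 [ 0.48265736 -0.16802013  0.2725967 ] [1.79994140e+02 1.36124269e-02 9.16895656e+01] [ 42.31890164   1.31835775 -26.38457847  97.31262967   0.6036626
  81.4970596   17.54076701]
(array([0.433, 0.25 , 0.063]), array([-0.   ,  0.   , -0.795]))
```

>>> apply_moves --pt "0.15 0.08 0.02 0 0 -0.1 1" --pt "0.3 0.17 0.04 0 0 -0.2 1" --pt "0.43 0.25 0.06 0 0 -0.3 1" --pt "0.43 0.25 0.06 0 0 -0.4 1" --pt "0.43 0.25 0.06 0 0 -0.5 1" --pt "0.43 0.25 0.06 0 0 -0.6 1" --pt "0.43 0.25 0.06 0 0 -0.7 1" --pt "0.43 0.25 0.06 0 0 -0.795 1" --pt "0.43 0.25 0.06 0 0 -0.795 1" --pt "0.43 0.25 0.06 0 0 -0.795 1"

```text
time_s: 4.45
tool_pos: [0.5301, -0.0807, 0.2606]
tool_rot: [-180.0, 0.0, 159.7]
force: [0.2, -0.7, -0.2]
grip_width: 0.087
grasp_force: 0.0
```

```bash
python3 - <<'E'
from h import *
o=env.get_obs(); c=cal('wrist'); im=viewer.read_camera('wrist'); cv2.imwrite('pics/wrist1.png',im[:,:,::-1])
np.save('w1.npy',im); print(o['tool_pos'],o['tool_rot'],o['qpos'],c)
for t in('clamp','cap'):
  for m in masks_of('wrist',t):
    p=np.argwhere(m['pixels'])[:,::-1]; r=cv2.minAreaRect(p.astype(np.float32))
    print(t,m['conf'],len(p),r, np.round(at_z(c,cv2.boxPoints(r),.109 if t=='cap' else .02),4))
E
```

```text
[ 0.530149   -0.08070132  0.26055258] [-1.79992610e+02  8.91222490e-03  1.59668096e+02] [ 38.22707307   5.52991882 -34.4723466   95.0208157    3.18065265
  80.42382366  73.01812765] {'fov_y': 70.82525244201312, 'cx': 321.76672520899314, 'cy': 196.45531571862284, 'k1': -0.033924070141844564, 'position': array([ 0.4684628 , -0.0584905 ,  0.42259931]), 'orientation': array([-14.02302298,   0.09448897,  69.7510353 ])}
clamp 0.82 2917 ((322.0819396972656, 174.87646484375), (69.02793884277344, 78.12599182128906), 88.02507019042969) [[ 0.4685 -0.1192  0.02  ]
 [ 0.5031 -0.0148  0.02  ]
 [ 0.6002 -0.0433  0.02  ]
 [ 0.5638 -0.1542  0.02  ]]
cap 0.98 2298 ((323.6483154296875, 183.52069091796875), (58.19352722167969, 41.046695709228516), 86.633544921875) [[ 0.4902 -0.0911  0.109 ]
 [ 0.5034 -0.0475  0.109 ]
 [ 0.5683 -0.066   0.109 ]
 [ 0.5545 -0.1118  0.109 ]]
cap 0.86 1438 ((417.2000732421875, 146.1000213623047), (45.16857147216797, 33.98823165893555), 26.56505012512207) [[0.5192 0.0021 0.109 ]
 [0.4936 0.0272 0.109 ]
 [0.5296 0.0632 0.109 ]
 [0.5566 0.0385 0.109 ]]
cap 0.52 552 ((160.9769287109375, 208.68463134765625), (46.016883850097656, 20.217660903930664), 7.125016689300537) [[ 0.4881 -0.3006  0.109 ]
 [ 0.4675 -0.2855  0.109 ]
 [ 0.4924 -0.2376  0.109 ]
 [ 0.5135 -0.2518  0.109 ]]
```

View pics/wrist1.png

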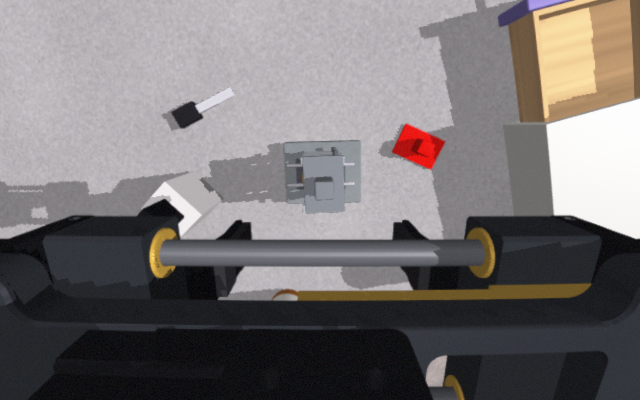

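The wrist view shows the grey cap at (324,184) on the clamp, the red look-alike at (418,146) and the stand gauge at (165,212). The cap plate measures 67 x 46 mm at (0.529, -0.079) with yaw about -17.5°, which matches its given size. I'll descend onto the knob.

>>> apply_moves --pt "0.005 0.003 0.2 0 0 -0.033 0.6" --pt "0.005 0.003 0.4 0 0 -0.033 0.6" --pt "0.005 0.003 0.6 0 0 -0.033 0.6" --pt "0.005 0.003 0.7 0 0 -0.033 0.6" --pt "0.005 0.003 0.73 0 0 -0.033 0.6" --pt "0.005 0.003 0.73 0 0 -0.033 0.6" --pt "0.005 0.003 0.73 0 0 -0.033 0" --pt "0.005 0.003 0.73 0 0 -0.033 0" --pt "0.005 0.003 0.73 0 0 -0.033 0" --pt "0.005 0.003 0.73 0 0 -0.033 0" --pt "0.005 0.003 0.73 0 0 -0.033 0" --pt "0.005 0.003 0.73 0 0 -0.033 0" --grip_force 20

```text
time_s: 5.8
tool_pos: [0.5297, -0.0797, 0.1149]
tool_rot: [-180.0, 0.0, 162.8]
force: [-0.9, 0.4, 1.9]
grip_width: 0.0198
grasp_force: 20.0
```

>>> apply_moves --pt "0 0 -0.1 0 0 0 0" --pt "0 0 -0.3 0 0 0 0" --pt "0 0 -0.5 0 0 0 0" --pt "0.05 0.15 -0.7 0 0 0 0" --pt "0.12 0.35 -0.73 0 0 0 0" --pt "0.2 0.55 -0.73 0 0 0 0" --pt "0.28 0.75 -0.73 0 0 0 0" --pt "0.35 0.92 -0.73 0 0 0 0" --pt "0.35 0.95 -0.73 0 0 0 0"

```text
time_s: 6.7
tool_pos: [0.517, 0.1288, 0.2609]
tool_rot: [179.9, -0.0, 163.3]
force: [-1.0, -0.6, 0.4]
grip_width: 0.02
grasp_force: 20.0
```

>>> apply_moves --pt "0.07 0.15 0 0 0 0 0" --pt "0.14 0.35 0 0 0 0 0" --pt "0.22 0.55 0 0 0 0 0" --pt "0.28 0.7 0 0 0 0 0" --pt "0.34 0.77 0 0 0 0 0" --pt "0.34 0.77 0 0 0 0 0" --pt "0.34 0.77 0 0 0 0 0"

```text
time_s: 7.4
tool_pos: [0.4997, 0.2884, 0.2601]
tool_rot: [-179.9, 0.0, 162.8]
force: [0.2, -0.3, -0.5]
grip_width: 0.0197
grasp_force: 20.0
```

```bash
python3 - <<'E'
from h import *
o=env.get_obs(); c=cal('wrist'); im=viewer.read_camera('wrist'); cv2.imwrite('pics/wrist2.png',im[:,:,::-1])
print(o['tool_pos'],o['tool_rot'],o['qpos'],c,o['grip_width'])
for t in ('drawer_o','cap'): print([(b['location'],b['conf']) for b in boxes_of('wrist',t)])
im=viewer.read_camera('top'); cv2.imwrite('pics/top2.png',im[:,:,::-1])
# predicted edges
E
```

```text
[0.49969204 0.28839258 0.26010461] [-1.79920365e+02  1.60813434e-02  1.62792910e+02] [ 10.24827951  14.07691826 -50.48236868  89.20181834  10.98161405
  81.93953366  31.84909275] {'fov_y': 70.82525244201312, 'cx': 321.76672520899314, 'cy': 196.45531571862284, 'k1': -0.033924070141844564, 'position': array([0.43689222, 0.30736692, 0.4221515 ]), 'orientation': array([-14.02921255,   0.16461182,  72.87489313])} 0.019687857493558465
[([118.8, 270.8], 0.74), ([334.7, 152.4], 0.7)]
[([320.8, 209.2], 0.92)]
```

View pics/wrist2.png

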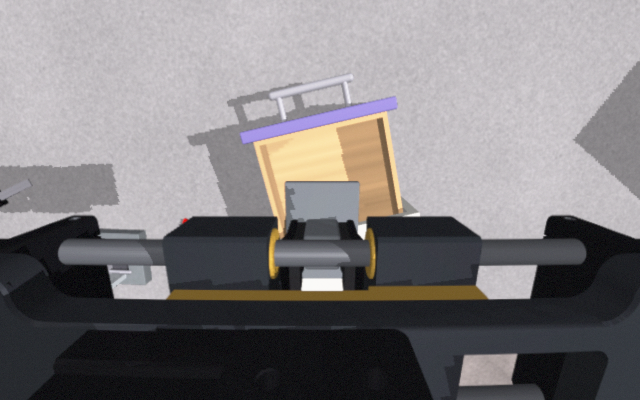

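The wrist view shows the held cap at (321,205) over the open drawer. The drawer's inner front corners sit at about (258,142) and (387,116).

```bash
python3 - <<'E'
from h import *
c=cal('wrist')
p=at_z(c,[[256,143],[386,115],[242,138],[397,100],[285,238],[402,210]],.063); print(np.round(p,4))
d=p[0]-p[1]; print(np.linalg.norm(d), np.degrees(np.arctan2(d[1],d[0])))
ct=cal('top')
print('cab front edge',np.round(at_z(ct,[[143,184],[219,192]],.085),4))
for xo in (.51,.515,.52):
  for yaw in (-5,-3):
    y=np.radians(yaw);M=np.array([[np.cos(y),-np.sin(y)],[np.sin(y),np.cos(y)]])
    q=[np.r_[M@[a,b]+[xo,.29],.063] for a,b in((-.077,-.079),(-.077,.079),(0,-.079),(0,.079))]
    print(xo,yaw,np.round(proj(c,q)).tolist())
E
```

```text
[[0.432  0.2206 0.063 ]
 [0.4476 0.3856 0.063 ]
 [0.4208 0.2059 0.063 ]
 [0.4344 0.4028 0.063 ]
 [0.564  0.2137 0.063 ]
 [0.5725 0.376  0.063 ]]
0.16570052058533885 -95.40724718417952
cab front edge [[0.5756 0.3736 0.085 ]
 [0.5601 0.1882 0.085 ]]
0.51 -5 [[253.0, 139.0], [377.0, 112.0], [268.0, 197.0], [387.0, 172.0]]
0.51 -3 [[251.0, 142.0], [374.0, 110.0], [269.0, 199.0], [386.0, 170.0]]
0.515 -5 [[254.0, 143.0], [378.0, 116.0], [269.0, 201.0], [387.0, 176.0]]
0.515 -3 [[252.0, 146.0], [375.0, 114.0], [270.0, 203.0], [387.0, 174.0]]
0.52 -5 [[255.0, 147.0], [379.0, 120.0], [271.0, 204.0], [388.0, 179.0]]
0.52 -3 [[254.0, 150.0], [376.0, 118.0], [271.0, 206.0], [388.0, 177.0]]
```

>>> apply_moves --pt "0 0.043 0.1 0 0 -0.07 0" --pt "0.003 0.043 0.3 0 0 -0.137 0" --pt "0.003 0.043 0.5 0 0 -0.137 0" --pt "0.003 0.043 0.7 0 0 -0.137 0" --pt "0.003 0.043 0.85 0 0 -0.137 0" --pt "0.003 0.043 0.95 0 0 -0.137 0" --pt "0.003 0.043 0.95 0 0 -0.137 0" --pt "0.003 0.043 0.95 0 0 -0.137 0"

```text
time_s: 8.4
tool_pos: [0.5018, 0.2974, 0.0709]
tool_rot: [-180.0, 0.0, 174.5]
force: [0.4, 0.1, -1.0]
grip_width: 0.0197
grasp_force: 20.0
```

>>> apply_moves --pt "0 0 0.08 0 0 0 0" --pt "0 0 0.14 0 0 0 0" --pt "0 0 0.17 0 0 0 0" --pt "0 0 0.17 0 0 0 0" --pt "0 0 0.17 0 0 0 0"

```text
time_s: 8.9
tool_pos: [0.5011, 0.2982, 0.0365]
tool_rot: [180.0, -0.0, 174.6]
force: [-0.3, 0.1, -0.9]
grip_width: 0.0196
grasp_force: 20.0
```

>>> apply_moves --pt "0 0 0.01 0 0 0 0" --pt "0 0 0.015 0 0 0 0" --pt "0 0 0.018 0 0 0 0" --pt "0 0 0.02 0 0 0 0" --pt "0 0 0.02 0 0 0 0"

```text
time_s: 9.4
tool_pos: [0.5013, 0.2981, 0.0329]
tool_rot: [-180.0, 0.0, 174.6]
force: [-1.3, -1.7, 3.9]
grip_width: 0.0198
grasp_force: 20.0
```

>>> apply_moves --pt "0 0 0 0 0 0 0.45" --pt "0 0 0 0 0 0 0.45" --pt "0 0 0 0 0 0 0.45" --pt "0 0 0 0 0 0 0.45" --pt "0 0 0 0 0 0 0.45" --pt "0 0 -0.1 0 0 0 0.45" --pt "0 0 -0.3 0 0 0 0.45" --pt "0 0 -0.5 0 0 0 0.45" --pt "0 0 -0.7 0 0 0 0.45" --pt "0 0 -0.9 0 0 0 0.45" --pt "0 0 -1 0 0 0 0.45"

```text
time_s: 10.5
tool_pos: [0.5021, 0.2992, 0.2364]
tool_rot: [179.9, 0.3, 174.6]
force: [-0.1, 0.0, -0.6]
grip_width: 0.0391
grasp_force: 0.0
```

```bash
python3 - <<'E'
from h import *
o=env.get_obs(); print(o['tool_pos'],o['tool_rot'],o['qpos'])
c=cal('wrist'); im=viewer.read_camera('wrist'); cv2.imwrite('pics/w3.png',im[:,:,::-1])
for m in masks_of('wrist','cap'): 
    p=np.argwhere(m['pixels'])[:,::-1]; r=cv2.minAreaRect(p.astype(np.float32)); print(m['conf'],r,np.round(at_z(c,cv2.boxPoints(r),.027),3).tolist())
# top-view refinement of clamp & gauge (cap gone)
im=viewer.read_camera('top'); ct=cal('top'); cv2.imwrite('pics/top3.png',im[:,:,::-1])
for t in('cap','clamp','gauge','stand'):
  for m in masks_of('top',t):
    p=np.argwhere(m['pixels'])[:,::-1]; r=cv2.minAreaRect(p.astype(np.float32)); print(t,round(m['conf'],2),np.round(r[0]),np.round(r[1]),round(r[2],1))
a=im[150:260,120:440][:,:,::-1]
cv2.imwrite('pics/crop3.png',cv2.resize(a,None,fx=2.5,fy=2.5,interpolation=cv2.INTER_CUBIC))
E
```

```text
[0.50208436 0.29921599 0.23642172] [179.86030311   0.2539947  174.61079156] [ 10.45069837  16.16166843 -52.40971709  90.4942271   13.05222912
  79.46959961  41.41099068]
0.84 ((165.80767822265625, 215.0384521484375), (41.87986755371094, 30.785863876342773), 33.6900634765625) [[0.535, 0.039, 0.027], [0.501, 0.072, 0.027], [0.538, 0.113, 0.027], [0.573, 0.081, 0.027]]
0.59 ((320.0, 175.0), (48.0, 34.0), 90.0) [[0.466, 0.277, 0.027], [0.47, 0.322, 0.027], [0.535, 0.316, 0.027], [0.531, 0.27, 0.027]]
0.37 ((4.5, 230.0), (14.0, 9.0), 90.0) [[0.526, -0.178, 0.027], [0.527, -0.163, 0.027], [0.548, -0.171, 0.027], [0.547, -0.186, 0.027]]
cap 0.96 [272. 202.] [25. 18.] 45.0
cap 0.68 [186. 217.] [ 5. 24.] 8.1
clamp 0.85 [329. 208.] [43. 36.] 20.0
clamp 0.26 [436. 179.] [18. 22.] 71.6
gauge 0.68 [378. 266.] [10. 33.] 90.0
gauge 0.59 [412. 220.] [15. 10.] 68.2
stand 0.61 [407. 221.] [27. 27.] 67.4
```

View pics/crop3.png

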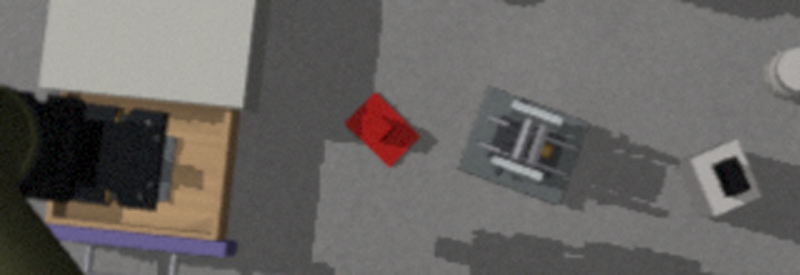

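The cap is flat in the drawer, measuring 65 x 46 mm at floor height. In the crop, the bare clamp is at (523,145) with the gap visible, and the stand with the gauge is at (727,177). I'll move to the stand.

>>> apply_moves --pt "-0.02 -0.2 -0.1 0 0 0 0.6" --pt "-0.04 -0.4 -0.2 0 0 0 0.6" --pt "-0.06 -0.6 -0.3 0 0 0 0.6" --pt "-0.08 -0.8 -0.32 0 0 0 0.6" --pt "-0.1 -1 -0.32 0 0 0 0.6"

```text
time_s: 11.35
tool_pos: [0.5021, 0.0955, 0.2965]
tool_rot: [-180.0, 0.0, 174.6]
force: [-0.4, -0.9, -1.2]
grip_width: 0.0525
grasp_force: 0.0
```

>>> apply_moves --pt "-0.02 -0.2 0 0 0 0 0.6" --pt "-0.04 -0.4 0 0 0 0 0.6" --pt "-0.06 -0.6 0 0 0 0 0.6" --pt "-0.08 -0.8 0 0 0 0 0.6" --pt "-0.1 -0.95 0 0 0 0 0.6"

```text
time_s: 11.85
tool_pos: [0.5032, -0.0971, 0.2951]
tool_rot: [-180.0, -0.1, 174.4]
force: [-0.4, 0.6, 0.1]
grip_width: 0.0524
grasp_force: 0.0
```

>>> apply_moves --pt "-0.02 -0.2 0 0 0 -0.08 0.6" --pt "-0.04 -0.4 0 0 0 -0.16 0.6" --pt "-0.06 -0.6 0 0 0 -0.24 0.6" --pt "-0.07 -0.75 0 0 0 -0.3 0.6" --pt "-0.08 -0.85 0 0 0 -0.3 0.6" --pt "-0.08 -0.85 0 0 0 -0.3 0.6" --pt "-0.08 -0.85 0 0 0 -0.3 0.6"

```text
time_s: 12.55
tool_pos: [0.5044, -0.2633, 0.2958]
tool_rot: [179.9, -0.0, -159.7]
force: [0.2, 0.9, 0.4]
grip_width: 0.0523
grasp_force: 0.0
```

```bash
python3 - <<'E'
from h import *
o=env.get_obs(); c=cal('wrist'); im=viewer.read_camera('wrist'); np.save('w4.npy',im); cv2.imwrite('pics/w4.png',im[:,:,::-1])
import pickle; pickle.dump(c,open('c4.pkl','wb'))
print(o['tool_pos'],o['tool_rot'],o['qpos'])
for t,z in(('gauge',.13),('stand',.085),('clamp',.02)):
  for m in masks_of('wrist',t):
    p=np.argwhere(m['pixels'])[:,::-1]; r=cv2.minAreaRect(p.astype(np.float32)); print(t,round(m['conf'],2),r,np.round(at_z(c,cv2.boxPoints(r),z),3).tolist())
E
```

```text
[ 0.50435691 -0.26332917  0.29581128] [ 1.79880427e+02 -2.06451510e-03 -1.59653232e+02] [ 51.21975449   8.93673716 -29.59373883  87.40705488   4.32988638
  84.90336879 131.88072868]
gauge 0.96 ((383.8529357910156, 107.08822631835938), (57.48093795776367, 17.220027923583984), 14.03624439239502) [[0.411, -0.26, 0.13], [0.393, -0.262, 0.13], [0.385, -0.198, 0.13], [0.403, -0.195, 0.13]]
gauge 0.88 ((314.5, 174.5), (31.0, 15.0), 90.0) [[0.483, -0.29, 0.13], [0.477, -0.274, 0.13], [0.512, -0.261, 0.13], [0.518, -0.278, 0.13]]
stand 0.16 ((304.0, 282.5), (15.0, 32.0), 90.0) [[0.659, -0.259, 0.085], [0.642, -0.215, 0.085], [0.666, -0.207, 0.085], [0.682, -0.251, 0.085]]
```

View pics/w4.png

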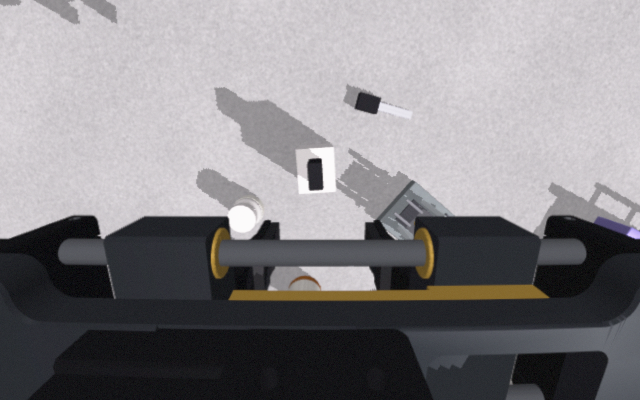

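The wrist view shows the gauge handle at (315,174) in the white stand, and the lying look-alike at (380,105). The handle measures about 17 mm wide and its long side is at about 20°, matching the real gauge.

```bash
python3 - <<'E'
from h import *
from scipy.optimize import least_squares
import pickle; c=pickle.load(open('c4.pkl','rb')); im=np.load('w4.npy')
w=((im.min(2)>205)).astype(np.uint8); w[:,:285]=0;w[:,345:]=0;w[:140]=0;w[200:]=0
k=cv2.inRange(im,(0,0,0),(70,70,70)); k[:,:300]=0;k[:,330:]=0;k[:150]=0;k[196:]=0
u=cv2.morphologyEx(((w>0)|(k>0)).astype(np.uint8),cv2.MORPH_OPEN,np.ones((3,3)))
def hull(m): p=np.argwhere(m>0)[:,::-1].astype(np.int32); return cv2.convexHull(p)[:,0].astype(float)
def model(x,y,a,lx,ly,z0,z1):
    q=[]
    for z in(z0,z1):
        for i in(-1,1):
            for j in(-1,1): q.append([x+np.cos(a)*i*lx/2-np.sin(a)*j*ly/2,y+np.sin(a)*i*lx/2+np.cos(a)*j*ly/2,z])
    return cv2.convexHull(proj(c,q).astype(np.float32))
for nm,m,s in(('stand',u,(.06,.05,.0,.085)),('gauge',k,(.034,.018,.085,.13))):
    h=hull(m); print(nm,h.min(0),h.max(0),int(m.sum()))
    h=h.astype(np.float32)
    def res(p):
        M=model(*p,*s); return [cv2.pointPolygonTest(M,(float(a),float(b)),True)-.5 for a,b in h]
    r=least_squares(res,[.499,-.275,.36],loss='soft_l1',diff_step=1e-3); print(r.x[:2],np.degrees(r.x[2]),np.sqrt(np.mean(r.fun**2)))
print(move_to([.499,-.2756,.111],[180,0,-159.7]))
E
```

```text
stand [297. 143.] [344. 199.] 1662
[ 0.50309278 -0.26989224] 20.29210479629432 5.524534423119201
gauge [308. 159.] [322. 189.] 100215
[ 0.49852146 -0.27446111] 18.41029321104261 0.7179142367344902
(array([ 0.05 , -0.05 ,  0.929]), array([-0.   ,  0.   ,  0.003]))
```

>>> apply_moves --pt "0.047 -0.045 0.2 0 0 0.005 0.6" --pt "0.047 -0.045 0.4 0 0 0.005 0.6" --pt "0.047 -0.045 0.6 0 0 0.005 0.6" --pt "0.047 -0.045 0.8 0 0 0.005 0.6" --pt "0.047 -0.045 0.92 0 0 0.005 0.6" --pt "0.047 -0.045 0.99 0 0 0.005 0.6" --pt "0.047 -0.045 0.99 0 0 0.005 0.6" --pt "0.047 -0.045 0.99 0 0 0.005 0" --pt "0.047 -0.045 0.99 0 0 0.005 0" --pt "0.047 -0.045 0.99 0 0 0.005 0" --pt "0.047 -0.045 0.99 0 0 0.005 0" --pt "0.047 -0.045 0.99 0 0 0.005 0" --pt "0.047 -0.045 0.99 0 0 0.005 0" --pt "0.047 -0.045 0.99 0 0 0.005 0" --grip_force 40

```text
time_s: 14.15
tool_pos: [0.4987, -0.2763, 0.099]
tool_rot: [-180.0, 0.0, -160.0]
force: [-1.4, 1.0, 3.1]
grip_width: 0.018
grasp_force: 40.0
```

>>> apply_moves --pt "0 0 -0.1 0 0 0 0" --pt "0 0 -0.25 0 0 0 0" --pt "0 0 -0.45 0 0 0 0" --pt "0 0 -0.65 0 0 0 0" --pt "0 0 -0.8 0 0 0 0" --pt "-0.1 0.08 -0.8 0 0 0.06 0" --pt "-0.25 0.2 -0.8 0 0 0.14 0" --pt "-0.4 0.32 -0.8 0 0 0.22 0" --pt "-0.55 0.44 -0.8 0 0 0.3 0" --pt "-0.68 0.55 -0.8 0 0 0.38 0" --pt "-0.76 0.61 -0.8 0 0 0.436 0" --pt "-0.76 0.61 -0.8 0 0 0.436 0" --pt "-0.76 0.61 -0.8 0 0 0.436 0"

```text
time_s: 15.45
tool_pos: [0.5994, -0.1101, 0.2579]
tool_rot: [-179.9, -0.1, 162.6]
force: [0.6, -0.6, -1.7]
grip_width: 0.0179
grasp_force: 40.0
```

```bash
python3 - <<'E'
from h import *
import pickle
o=env.get_obs(); c=cal('wrist'); im=viewer.read_camera('wrist'); np.save('w5.npy',im); pickle.dump(c,open('c5.pkl','wb'))
print(o['tool_pos'],o['tool_rot'],o['qpos'],o['grip_width'],c['position'])
for t in('clamp','gauge'):print([(b['location'],round(b['conf'],2)) for b in boxes_of('wrist',t)])
ct=cal('top')
P=at_z(ct,np.array([[513,104],[560,121],[493,160],[541,178]])/2.5+[120,150],.104); print(np.round(P,4),P.mean(0))
M=proj(c,[[.5297,-.0797,.06]])[0].astype(int); print(M)
x0=M[0]-90;y0=max(M[1]-75,0)
cv2.imwrite('pics/w5.png',cv2.resize(im[y0:y0+145,x0:x0+195,::-1],None,fx=4,fy=4,interpolation=cv2.INTER_CUBIC)); print(x0,y0)
E
```

```text
[ 0.59943919 -0.11011014  0.25786836] [-1.79946820e+02 -5.85991908e-02  1.62584385e+02] [ 34.29913137  15.249287   -32.15518065  85.24085417   8.16552755
  81.91515045  74.48042384] 0.017863131380431965 [ 0.53688506 -0.09103148  0.41999673]
[([328.7, 117.1], 0.76), ([321.0, 234.4], 0.56)]
[([322.0, 237.2], 0.84), ([195.5, 44.8], 0.84), ([325.2, 118.0], 0.58)]
[[ 0.5647 -0.0669  0.104 ]
 [ 0.5494 -0.1118  0.104 ]
 [ 0.5111 -0.0489  0.104 ]
 [ 0.495  -0.0946  0.104 ]] [ 0.53004202 -0.08057499  0.104     ]
[329 118]
239 43
```

View pics/w5.png

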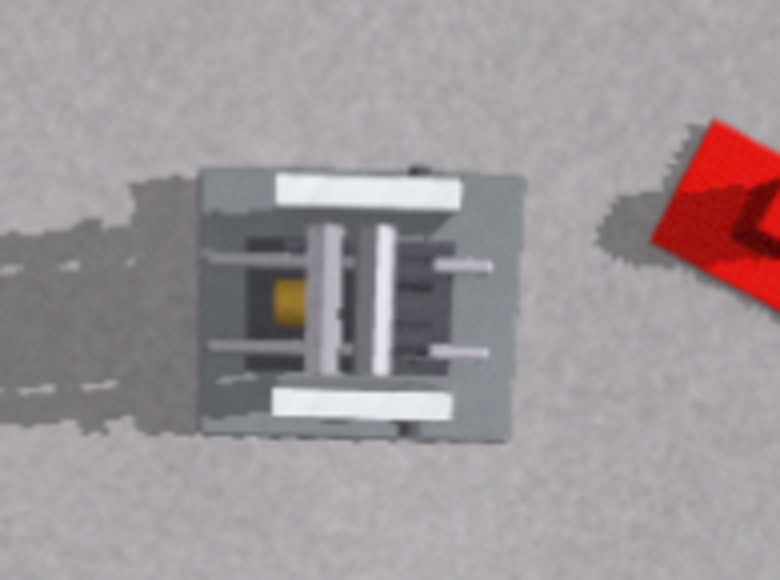

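The enlarged wrist view shows the bare clamp. The posts are at crop rows 190 and 403, and the plates lie either side of a gap centred at crop (350,299), about 4 mm wide with a flare about 14 mm wide. That fits the description.

```bash
python3 - <<'E'
from h import *
import pickle; c=pickle.load(open('c5.pkl','rb'))
px=lambda a:(np.array(a,float)+.5)/4-.5+[239,43]
T=at_z(c,px([[350.5,299],[351,230],[350,370]]),.092); print('throat',np.round(T,4))
B=at_z(c,px([[202,170],[524,177],[512,441],[200,434]]),.02); print(np.round(B,4),B.mean(0))
a=lambda d:np.degrees(np.arctan2(d[1],d[0]))
print('x edges',a(B[3]-B[0]),a(B[2]-B[1]),'y edges',a(B[1]-B[0])-90,a(B[2]-B[3])-90, np.linalg.norm(B[1]-B[0]),np.linalg.norm(B[3]-B[0]))
Q=at_z(c,px([[276,175],[462,180],[452,420],[272,415]]),.104); print('posts',Q.mean(0),'y',a(Q[1]-Q[0])-90,a(Q[2]-Q[3])-90,'x',a(Q[3]-Q[0]),a(Q[2]-Q[1]),np.linalg.norm(Q[1]-Q[0]),np.linalg.norm(Q[3]-Q[0]))
print('gap dir',a(T[2]-T[1]))
p=T[0]; print(move_to([p[0],p[1],.21],[180,0,161]))
E
```

```text
throat [[ 0.5284 -0.0839  0.092 ]
 [ 0.5107 -0.0783  0.092 ]
 [ 0.5471 -0.0898  0.092 ]]
[[ 0.4716 -0.1175  0.02  ]
 [ 0.5058 -0.015   0.02  ]
 [ 0.5898 -0.0422  0.02  ]
 [ 0.5547 -0.1466  0.02  ]] [ 0.53045605 -0.08032021  0.02      ]
x edges -19.270678493044397 -17.9209542744284 y edges -18.493416133546617 -18.58546829920104 0.10808497070529456 0.08803650549011742
posts [ 0.53016592 -0.08037983  0.104     ] y -18.765729071059425 -18.8804935757517 x -18.981903666669183 -18.39396996153247 0.04934546615331145 0.06301224377841014
gap dir -17.553875179753856
(array([0.379, 0.026, 0.241]), array([-0.001, -0.   ,  0.016]))
```

>>> apply_moves --pt "0.1 0.005 0 0 0 0.014 0" --pt "0.22 0.01 0 0 0 0.014 0" --pt "0.32 0.015 0 0 0 0.014 0" --pt "0.375 0.02 0.08 0 0 0.014 0" --pt "0.375 0.02 0.18 0 0 0.014 0" --pt "0.375 0.02 0.25 0 0 0.014 0" --pt "0.375 0.02 0.26 0 0 0.014 0" --pt "0.375 0.02 0.26 0 0 0.014 0" --pt "0.375 0.02 0.26 0 0 0.014 0"

```text
time_s: 16.5
tool_pos: [0.5301, -0.0838, 0.2073]
tool_rot: [180.0, 0.1, 161.3]
force: [-0.4, -0.2, -1.4]
grip_width: 0.0179
grasp_force: 40.0
```

```bash
python3 - <<'E'
from h import *
o=env.get_obs(); print(o['tool_pos'],o['tool_rot'],o['force'],o['qpos']); print(move_to([.5291,-.0839,.186],[180,0,161.4]))
c=cal('wrist'); im=viewer.read_camera('wrist'); cv2.imwrite('pics/w6.png',cv2.resize(im[130:270,230:420,::-1],None,fx=4,fy=4,interpolation=cv2.INTER_CUBIC))
T=rot(o['tool_rot']);print('tip px',proj(c,[o['tool_pos']-np.array([0,0,.089])]),'throat px',proj(c,[[.5291,-.0839,.092]]))
E
```

```text
[ 0.53006595 -0.08379987  0.20726588] [1.79982733e+02 6.57487822e-02 1.61255714e+02] [-0.38606631 -0.23093382 -1.40107945] [ 36.76103218   7.04804876 -32.88124668  99.60579685   3.96516548
  74.4338761   74.27224852]
(array([ 0.005, -0.002,  0.106]), array([ 0.   ,  0.001, -0.002]))
tip px [[322.74014803 199.38727889]] throat px [[322.28646668 191.96724501]]
```

View pics/w6.png

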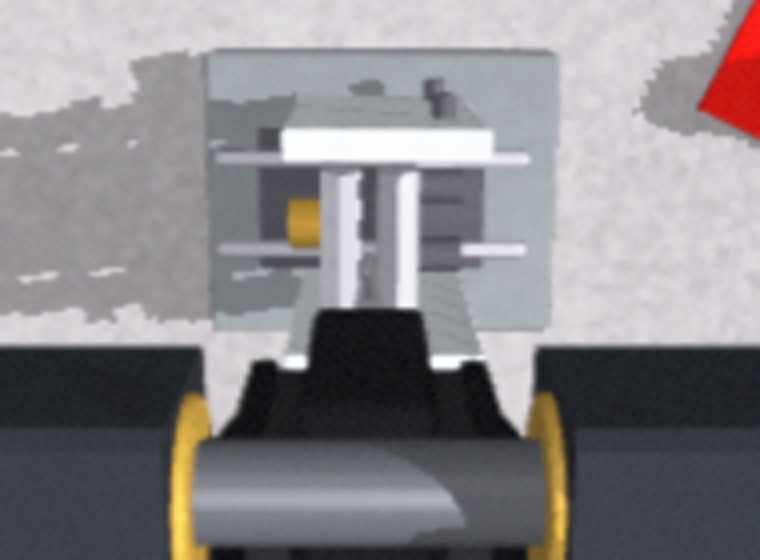

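The view shows the handle centred over the gap, both at crop column about 369. Lowering now.

>>> apply_moves --pt "0.005 0 0.03 0 0 0 0" --pt "0.005 0 0.06 0 0 0 0" --pt "0.005 0 0.09 0 0 0 0" --pt "0.005 0 0.12 0 0 0 0" --pt "0.005 0 0.15 0 0 0 0" --pt "0.005 0 0.17 0 0 0 0" --pt "0.005 0 0.17 0 0 0 0"

```text
time_s: 17.25
tool_pos: [0.528, -0.0831, 0.1717]
tool_rot: [-180.0, -0.1, 161.3]
force: [-0.3, 0.5, -2.0]
grip_width: 0.0179
grasp_force: 40.0
```

>>> apply_moves --pt "0.0 0 0.015 0 0 0 0" --pt "0.0 0 0.03 0 0 0 0" --pt "0.0 0 0.045 0 0 0 0" --pt "0 0 0.045 0 0 0 0"

```text
time_s: 17.65
tool_pos: [0.5282, -0.0832, 0.163]
tool_rot: [-180.0, -0.0, 161.3]
force: [-0.1, -1.1, -0.7]
grip_width: 0.0182
grasp_force: 40.0
```

>>> apply_moves --pt "0.0 0 0.01 0 0 0 0" --pt "0.0 0 0.02 0 0 0 0" --pt "0 0 0.02 0 0 0 0"

```text
time_s: 17.95
tool_pos: [0.5283, -0.0831, 0.1592]
tool_rot: [-180.0, -0.0, 161.3]
force: [0.3, -1.0, -1.2]
grip_width: 0.0178
grasp_force: 40.0
```

>>> apply_moves --pt "0.0 0 0.01 0 0 0 0" --pt "0.0 0 0.02 0 0 0 0" --pt "0 0 0.02 0 0 0 0"

```text
time_s: 18.25
tool_pos: [0.5282, -0.0832, 0.1551]
tool_rot: [-180.0, -0.0, 161.3]
force: [0.5, 0.6, -1.0]
grip_width: 0.0178
grasp_force: 40.0
```

>>> apply_moves --pt "0.0 0 0.01 0 0 0 0" --pt "0.0 0 0.02 0 0 0 0" --pt "0 0 0.02 0 0 0 0"

```text
time_s: 18.55
tool_pos: [0.5283, -0.0831, 0.1512]
tool_rot: [180.0, -0.0, 161.3]
force: [0.1, 0.5, -0.8]
grip_width: 0.0174
grasp_force: 40.0
```

>>> apply_moves --pt "0.0 0 0.01 0 0 0 0" --pt "0.0 0 0.02 0 0 0 0" --pt "0 0 0.02 0 0 0 0"

```text
time_s: 18.85
tool_pos: [0.5287, -0.0831, 0.1475]
tool_rot: [180.0, 0.0, 161.3]
force: [0.2, 0.1, -1.2]
grip_width: 0.0177
grasp_force: 40.0
```

>>> apply_moves --pt "0.0 0 0.01 0 0 0 0" --pt "0.0 0 0.02 0 0 0 0" --pt "0 0 0.02 0 0 0 0"

```text
time_s: 19.15
tool_pos: [0.5288, -0.0832, 0.1436]
tool_rot: [180.0, 0.0, 161.3]
force: [0.7, -0.1, 0.9]
grip_width: 0.0176
grasp_force: 40.0
```

>>> apply_moves --pt "0.0 0 0.01 0 0 0 0" --pt "0.0 0 0.02 0 0 0 0" --pt "0 0 0.02 0 0 0 0"

```text
time_s: 19.45
tool_pos: [0.5288, -0.0832, 0.1395]
tool_rot: [180.0, 0.0, 161.3]
force: [1.1, 0.4, 2.7]
grip_width: 0.0179
grasp_force: 40.0
```

>>> apply_moves --pt "0.0 0 0.01 0 0 0 0" --pt "0.0 0 0.015 0 0 0 0" --pt "0 0 0.015 0 0 0 0"

```text
time_s: 19.75
tool_pos: [0.5288, -0.0832, 0.1367]
tool_rot: [-180.0, 0.0, 161.3]
force: [0.1, 0.1, 4.0]
grip_width: 0.0175
grasp_force: 40.0
```

>>> apply_moves --pt "0.0 0 0.008 0 0 0 0" --pt "0.0 0 0.015 0 0 0 0" --pt "0 0 0.015 0 0 0 0" --pt "0 0 0.015 0 0 0 0" --pt "0 0 0.015 0 0 0 0"

```text
time_s: 20.25
tool_pos: [0.5288, -0.0832, 0.1338]
tool_rot: [-180.0, 0.1, 161.3]
force: [0.7, -1.2, 5.1]
grip_width: 0.0175
grasp_force: 40.0
```

```bash
python3 - <<'E'
from h import *
F=[]
for i in range(6):
    im=viewer.read_camera('wrist'); F.append(env.get_obs()['force'])
print(np.mean(F,0)); o=env.get_obs(); print(o['tool_pos'],o['tool_rot'],o['time_s'])
cv2.imwrite('pics/w7.png',cv2.resize(im[60:260,190:450,::-1],None,fx=3,fy=3,interpolation=cv2.INTER_CUBIC))
E
```

```text
[0.26245874 0.24844294 5.46222744]
[ 0.52880506 -0.08322861  0.13380526] [-1.79999004e+02  4.57881727e-02  1.61273863e+02] 20.55
```

View pics/w7.png

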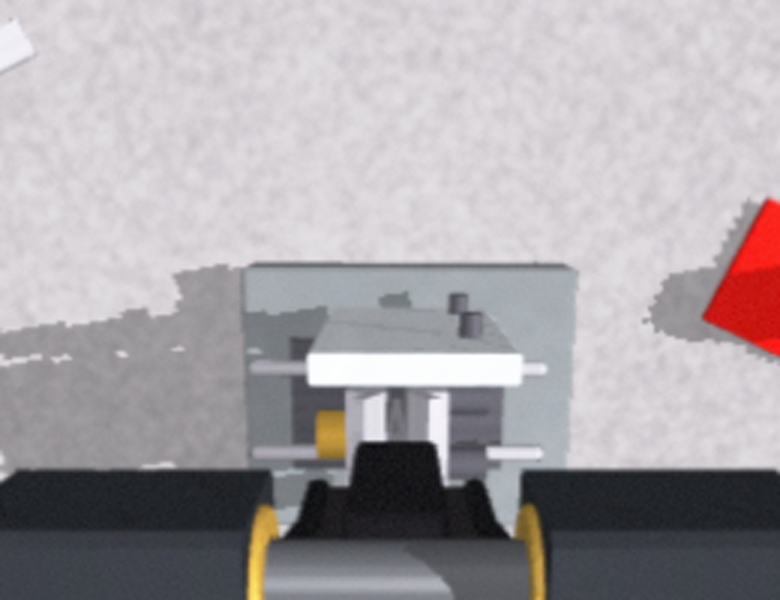

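The view shows the blade in the gap at crop (397,420) below the handle. The fingers, at z = 0.134, are well above the posts (0.104), so the drag of about 6.5 N comes from the plates. That is mid-range for snug, so I'm handing in.

```bash
python3 -c "
from h import *
print(env.sign_off()); print(env.get_obs()['force'])"
```

```text
the job is handed in; nothing more can be done
None
the job is handed in; nothing more can be done
```

I handed the job in at 20.6 s, with no verdict returned. The cap lies flat in the drawer, and the gripper holds the gauge upright between the plates with about 6.5 N of drag, mid-range for snug; I didn't go near the bottle, beaker or jar.

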